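# Lay the washed shoe-care kit on its drying pads

### The arm

A 7-joint arm with a two-finger parallel gripper is mounted at the origin on the work surface. World frame = base frame: x ahead of the robot, y to its left, z up, the work surface at z = 0. Lengths are in m, angles in rad, forces in N, time in s.
With the tool pointing down it reaches from about 0.375 to 0.925 m from the base axis. Payload 3.1 kg.
Tool frame: the origin (TCP) lies at the very end of the fingers, on their centre line; the grasp point (between the pads) lies 19 mm behind it (arm.hold_point_z is the distance from the TCP to the grasp point, in m); z points along the fingers, y is the line along which they close (so a half turn about z gives the same grasp; the last joint's range is limited). The gripper opens to 85 mm and grips with 20 to 120 N. Pads are 22 mm wide; open, the fingers measure 114 mm over their backs; the gripper's body (76 mm by 85 mm) begins 54 mm behind the grasp point. The pads swing forward as they close: fully open they stand 13 mm farther back than shut.
Start: joints at [1.005, 0.383, 0.044, 1.598, -0.018, 1.161, -0.05], TCP at [0.293, -0.58, 0.231] pointing down, gripper open.
Joint ranges: [-2.61, 2.61], [-0.41, 2.15], [-1.48, 1.57], [0, 2.5], [-1.57, 4.71], [0.05, 1.97], [-2.85, 2.85]. Speed limits (rad/s): [2.79, 2.79, 3.14, 3.14, 3.14, 3.14, 3.14].

### API

Orientations are given as [roll, pitch, yaw] about the fixed x, y, z axes, in that order (R = Rz(yaw) Ry(pitch) Rx(roll)).
In Python, from station import telemetry, cams, order, search_frame, regions_of, spot_point, arm gives the robot as it stands.
- The arm moves only by the shell command python3 -m inch 'ROWS' [FORCE]. ROWS is JSON, a list of rows, each a list of 3 entries, a list of its own where there are three numbers: the shift along the world's x, y, z as a fraction of full scale, then the turn about the world's z as a fraction of full scale, then the finger opening in mm, from 0 to 85.4. A call has 1 to 8 rows; each row shifts and turns the commanded pose from where the row before left it; what a row does not reach is not made up. Full scale, the value 1, is 3 cm for a shift and 0.08 rad for a turn. A row lasts 1/12 s, in which the tool goes at most 41.7 mm and 7.16 degrees, less where a joint would pass 70% of its speed; a pose out of reach is approached as far as the arm can. A call with a number of a shift or a turn outside -1 to 1 is refused whole. A call with a gripper value outside its range is refused whole. The fingers move at their own pace and stop on an object; FORCE is the grip in N (left out, the last holds). Time passes only in rows, so rows that do not move let the fingers close. It gives the time, the measured TCP pose, the force, the opening and the grip force at its end, in the units of the state.
- telemetry.get_state(): the state, without advancing time (a new reading comes with each control period).
- cams.capture(name): name is "scene" or "side" or "wrist"; returns the picture (480x640x3 uint8, red, green, blue); there is no depth.
- cams.camera_model(name): a dict with "intrinsics" (3x3 intrinsics, pixels), "world_to_cam" (4x4, takes a point from world to camera coordinates). Camera axes: x right, y up, looking along -z (the intrinsics and any distortion apply to the point x, -y, -z); pixel columns grow to the right and rows downward; lengths in m; the calibration is good to about 2 mm. A picture is of the moment at which its call begins: read the wrist's pose just before it. camera_model takes no time and is no camera call; for the wrist camera it gives the pose at the moment of the call.
- order.finish_job(): hands the job in; it is judged then, once.
Trained networks look in the newest picture that a camera, given by its name, has taken for a name from the list of things; names that differ only in an ending like _2 or _b are one class to them, and where a whole thing is asked for, a point or a joint stands for the part that bears it (a point fixed in the world has none). Each returns a list of dicts, best first, with "p" (0 to 1); they miss things now and then, are a little off and sometimes report something else, mostly with a low value. They report only what shows in the picture. A call takes as long as a camera call. They do not tell look-alikes from the thing itself.
- search_frame(thing, camera): "bbox" ([left, top, width, height] in pixels, round what is visible of it).
- regions_of(thing, camera): "pixels" (480x640 bool, what is visible of it) and "bbox" ([left, top, width, height] in pixels, round what is visible of it).
- spot_point(thing, camera): "at" ([column, row] in pixels: a listed point, or the origin of a listed thing).
The state is a dict: "t": time; "joint_pos": joint angles; "dq": joint speeds; "joint_torque": joint torques, N m; "ee_pos": TCP position; "tcp_rot": TCP orientation; "contact_force": force on the tool from outside, world axes, zero at the start; "moment": the same for the moment, N m; "grip_width": opening from 0.0 (shut) to 1.0 (fully open); "finger_force": force on a finger pad.
Only numpy, scipy, OpenCV 4.12 (cv2) and the standard library are available. Lean on these libraries where they do the work, as an engineer would, in place of code of your own. Each camera call takes 0.05 s, during which the arm holds its last target. There are 200 camera calls.

### The job

Put the washed shoe-care things away to dry: lay the brush, the shoe horn, the large shoe tree and the small shoe tree each flat on the rubber pad cut to its own outline, centred and lined up inside it, with toe towards the toe end and the horn's blade over the broad end. Leave the flower pot and the polish tin standing where they are.

Things in the scene. Friction and masses are not known exactly. Their poses are not given: they have to be found in the camera images.
- tree_large: The larger grey plastic shoe tree, sole down, 190 mm long, 64 wide at the ball: rounded forefoot 34 mm high, then a straight-sided instep block 34 wide, 46 high (the grip), a thin stem, a round heel knob 38 high. Origin on the underside below the block, which reaches 24 mm or more either way along x; toe end 110 mm ahead of it, heel end 80 behind. x to the toe, y across, z up. About 160 g
- tree_small: The smaller grey plastic shoe tree, sole down, 135 mm long, 45 wide at the ball: rounded forefoot 24 mm high, then a straight-sided instep block 24 wide, 33 high (the grip), a thin stem, a round heel knob 27 high. Origin on the underside below the block, which reaches 12 mm or more either way along x; toe end 82.5 mm ahead of it, heel end 52.5 behind. x to the toe, y across, z up. About 80 g
- brush: Red plastic boot brush lying on its pale bristles: oval back 150 mm long, 48 wide at the round ends, 42 wide and straight-sided along its middle 60 mm, from 24 to 42 mm above the underside; bristle block below it 124 by 36 mm. Origin on the underside at its centre; x along it (both ends alike), y across, z up. About 120 g
- horn: Stainless shoe horn lying flat, 180 mm long: bar handle 16 mm wide, 10 high with a 22 mm round end; shallow scooped blade 80 long, 42 wide. Origin on the underside, in the handle (the grip: straight bar 20 mm ahead and 50 behind); blade tip 105 mm ahead of it, handle end 75 behind. x to the blade, y across, z up. About 90 g
- pad_large: The larger fixed black rubber pad, 6 mm thick, sole-shaped, 208 mm long, 82 wide at the ball, 58 at the heel: the larger shoe tree's outline with a 9 mm margin. Origin on the table under the middle of its length; x to the toe end (the wider), z up. With the tree centred, the tree's origin is 15 mm to the heel side (-x) of this origin
- pad_small: The smaller fixed black rubber pad, 6 mm thick, sole-shaped, 153 mm long, 63 wide at the ball, 46 at the heel: the smaller shoe tree's outline with a 9 mm margin. Origin on the table under the middle of its length; x to the toe end (the wider), z up. With the tree centred, the tree's origin is 15 mm to the heel side (-x) of this origin
- pad_brush: Fixed black rubber pad, 6 mm thick, straight sides and round ends, 168 mm long, 66 wide: the brush's outline with a 9 mm margin. Origin on the table under its centre; x along its length, z up
- pad_horn: Fixed black rubber pad, 6 mm thick, 198 mm long: one half narrow (34 mm wide, 40 mm round end), the other broad (56 mm, round-ended): the shoe horn's outline with a 7 to 9 mm margin. Origin on the table under the middle of its length; x to the broad end, z up. With the horn centred, the horn's origin is 15 mm to the narrow side (-x) of this origin
- pot: Small green ceramic flower pot with a succulent, 76 mm across, pot 62 mm and plant 90 mm high, among the things; leave it alone. Origin under its centre, z up
- tin: Flat round metal tin of shoe polish, 78 mm across, 24 mm high, among the things; leave it alone. Origin under its centre, z up
Mind the look-alikes: they are no part of the job. Leave any green or yellow look-alike of the tree_small alone.

How it is judged:
By the outcome, as a careful person would: the job done as asked, in the order asked, and still so for the second after the job is handed in, with the robot touching nothing.
It also fails if it takes over 115 s, if anything falls off the work surface, if the arm or the gripper's body presses on something with over 40 N, if the wrist force passes 120 N, or if a joint passes its speed limit or range.

## Working session

There is one attempt and no reset: what is moved stays moved. The work goes in short steps, Python scripts to look and compute and a shell command to move; the robot and the scene stay as the last step left them, time stands still between calls to the robot, and variables do not carry over. Pictures are saved under pics/ and viewed, at most 14 in all, crops included, and the job is handed in when it is done.

```bash
ls; mkdir -p pics; python3 - <<'E'
from station import telemetry,cams,regions_of
import cv2,numpy as np
s=telemetry.get_state();print({k:np.round(v,3).tolist() for k,v in s.items()})
for c in ("scene","side"):
    im=cams.capture(c);cv2.imwrite(f"pics/{c}0.png",im[:,:,::-1])
    m=cams.camera_model(c);print(c,np.round(m["intrinsics"],1).tolist(),np.round(m["world_to_cam"],3).tolist(),m.keys())
    for t in ("tree_large","tree_small","brush","horn","pad_large","pad_small","pad_brush","pad_horn","pot","tin"):
        print(t,[(round(float(r["p"]),2),[int(v) for v in r["bbox"]]) for r in regions_of(t,c)][:4])
E
```

```text
pics
{'t': 0.0, 'joint_pos': [1.005, 0.384, 0.044, 1.6, -0.018, 1.161, -0.05], 'dq': [-0.002, 0.001, 0.0, 0.002, 0.001, -0.0, -0.001], 'joint_torque': [0.0, -43.346, 1.025, -24.952, 0.011, 0.011, -0.0], 'ee_pos': [0.293, -0.579, 0.23], 'tcp_rot': [-3.139, 0.0, 0.468], 'contact_force': [0.167, -0.15, -0.198], 'moment': [-0.035, 0.017, -0.007], 'finger_force': 0.0, 'grip_width': 1.001}
scene [[505.5, 0.0, 326.2], [0.0, 505.5, 245.5], [0.0, 0.0, 1.0]] [[0.25, 0.968, -0.012, -0.049], [-0.722, 0.195, 0.664, 0.362], [0.645, -0.158, 0.748, -1.745], [0.0, 0.0, 0.0, 1.0]] dict_keys(['intrinsics', 'world_to_cam'])
tree_large [(0.76, [355, 205, 66, 23])]
tree_small [(0.93, [156, 208, 21, 37]), (0.62, [205, 310, 29, 50]), (0.59, [229, 199, 41, 16])]
brush [(0.95, [291, 255, 52, 25])]
horn [(0.81, [386, 273, 65, 27])]
pad_large [(0.69, [268, 222, 73, 27])]
pad_small [(0.57, [307, 296, 56, 27])]
pad_brush [(0.85, [371, 243, 59, 22])]
pad_horn [(0.73, [443, 223, 68, 23]), (0.36, [206, 278, 49, 16])]
pot [(0.69, [202, 223, 29, 34])]
tin [(0.65, [448, 193, 26, 22])]
side [[618.8, 0.0, 327.7], [0.0, 618.8, 219.0], [0.0, 0.0, 1.0]] [[-0.828, -0.561, 0.009, 0.391], [0.441, -0.64, 0.629, -0.274], [-0.347, 0.524, 0.777, -1.205], [0.0, 0.0, 0.0, 1.0]] dict_keys(['intrinsics', 'world_to_cam'])
tree_large [(0.73, [266, 263, 69, 67])]
tree_small [(0.88, [349, 125, 46, 31]), (0.85, [321, 92, 36, 32]), (0.79, [471, 125, 46, 39]), (0.64, [438, 185, 30, 43])]
brush [(0.82, [292, 171, 59, 41])]
horn [(0.92, [184, 211, 58, 60])]
pad_large [(0.92, [337, 189, 65, 61])]
pad_small [(0.66, [257, 154, 37, 48])]
pad_brush [(0.95, [220, 241, 71, 49])]
pad_horn [(0.73, [152, 306, 72, 84])]
pot [(0.86, [412, 125, 27, 38])]
tin [(0.75, [210, 365, 46, 43])]
```

View pics/scene0.png

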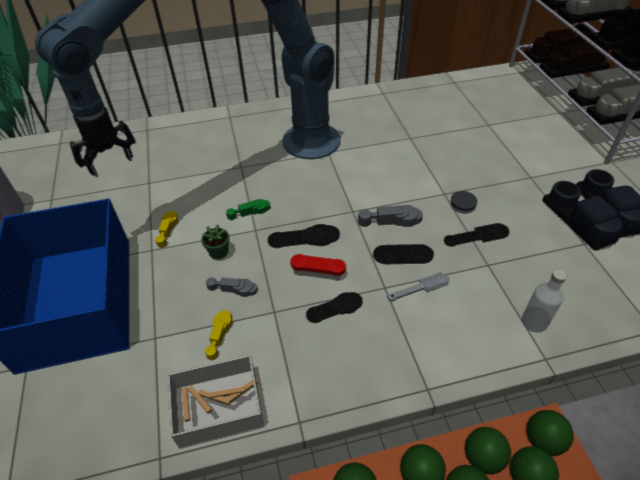

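View pics/side0.png

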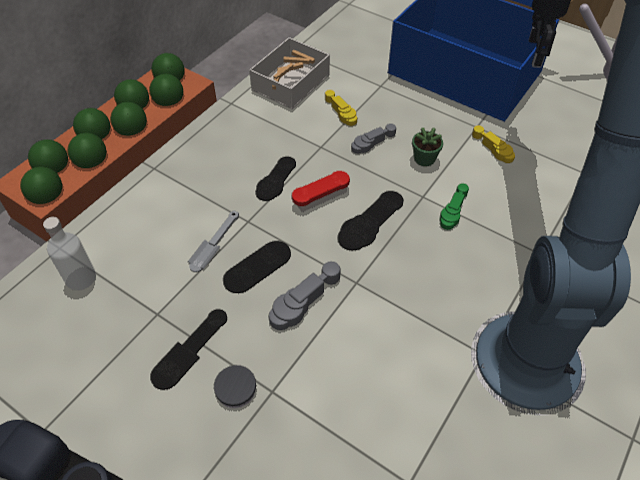

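```bash
cat > fit.py <<'E'
import numpy as np,cv2
from scipy.optimize import minimize
from station import telemetry,cams,regions_of
def ell(cx,a,b,n=24):
    t=np.linspace(0,2*np.pi,n,endpoint=False);return np.c_[cx+a*np.cos(t),b*np.sin(t)]
def box(x0,x1,w):return np.array([[x0,-w/2],[x1,-w/2],[x1,w/2],[x0,w/2]],float)
def tree(k,blk):  # mm
    toe,heel,w,bw,fh,bh,kh,kr=k
    return [(ell(toe-w*.72,w*.72,w/2),0,fh*.5),(ell(toe-w*.72,w*.6,w*.42),0,fh),(box(-blk,toe-w*.8,bw),0,bh),(box(-heel+kr,0,14*w/64),kh*.2,kh*.6),(ell(-heel+kr,kr,kr),0,kh)]
def sole(L,w,h):
    return [(ell(L/2-w*.66,w*.66,w/2),0,6),(ell(-L/2+h/2,h/2,h/2),0,6),(box(-L/2+h/2,L/2-w*.66,h*.8),0,6)]
M=dict(tree_large=tree((110,80,64,34,34,46,38,20),24),tree_small=tree((82.5,52.5,45,24,24,33,27,14),12),
 brush=[(np.vstack([ell(-51,24,24),ell(51,24,24)]),24,42),(box(-62,62,36),0,24)],
 horn=[(box(-65,30,16),0,10),(ell(-64,11,11),0,10),(np.vstack([box(25,84,42),ell(84,21,21)]),0,8)],
 pad_large=sole(208,82,58),pad_small=sole(153,63,46),
 pad_brush=[(np.vstack([ell(-51,33,33),ell(51,33,33)]),0,6)],
 pad_horn=[(box(-80,10,34),0,6),(ell(-79,20,20),0,6),(np.vstack([box(5,71,56),ell(71,28,28)]),0,6)])
def proj(P,m):
    W=m["world_to_cam"];c=P@W[:3,:3].T+W[:3,3];c=c*[1,-1,-1];u=c@np.array(m["intrinsics"]).T;return u[:,:2]/u[:,2:]
def sil(t,p,m,off=0,S=4,z=0,yield_box=None):
    x0,y0,w,h=yield_box;im=np.zeros((h*S,w*S),np.uint8)
    c,s=np.cos(p[2]),np.sin(p[2])
    for poly,a,b in M[t]:
        q=poly/1e3@np.array([[c,s],[-s,c]])+p[:2]
        P=np.vstack([np.c_[q,np.full(len(q),a/1e3+z)],np.c_[q,np.full(len(q),b/1e3+z)]])
        u=(proj(P,m)-[x0,y0]+.5)*S-.5
        cv2.fillConvexPoly(im,cv2.convexHull(np.round(u*16).astype(np.int32)),1,cv2.LINE_8,4)
    return im
def ray(u,m,z):
    W=np.array(m["world_to_cam"]);R=W[:3,:3];o=-R.T@W[:3,3]
    d=np.linalg.inv(m["intrinsics"])@[u[0],u[1],1];d=R.T@(d*[1,-1,-1]);return (o+d*(z-o[2])/d[2])[:2]
def fit(t,obs,z=0,yaws=None,p0=None,S=4):
    """obs: list of (mask bool, model). returns pose, iou"""
    O=[]
    for mk,m in obs:
        x,y,w,h=cv2.boundingRect(mk.astype(np.uint8));b=(x-25,y-25,w+50,h+50)
        pad=cv2.copyMakeBorder(mk.astype(np.uint8),60,60,60,60,cv2.BORDER_CONSTANT)[b[1]+60:b[1]+60+b[3],b[0]+60:b[0]+60+b[2]]
        O.append((cv2.resize(pad,None,fx=S,fy=S,interpolation=cv2.INTER_LINEAR if 0 else cv2.INTER_NEAREST),m,b))
    def cost(p):
        v=0
        for mk,m,b in O:
            r=sil(t,p,m,S=S,z=z,yield_box=b);v+=1-(r&mk).sum()/max(1,(r|mk).sum())
        return v/len(O)
    if p0 is None:
        ys,xs=np.nonzero(obs[0][0]);c=ray((xs.mean(),ys.mean()),obs[0][1],.015);starts=[(c[0],c[1],a) for a in np.arange(0,2*np.pi,np.pi/6)]
    else: starts=[p0]
    best=None
    for s in starts:
        s=np.array(s,float)
        for k in range(3):
            d=[.02,.008,.003][k]; r=minimize(cost,s,method="Nelder-Mead",options=dict(initial_simplex=np.vstack([s,s+[d,0,0],s+[0,d,0],s+[0,0,d*12]]),maxiter=80));s=r.x
        if best is None or r.fun<best.fun:best=r
    p=best.x.copy();p[2]=(p[2]+np.pi)%(2*np.pi)-np.pi;return p,1-best.fun
E
cat > m1.py <<'E'
from fit import *
import json
out={};mods={c:cams.camera_model(c) for c in("scene","side")}
sat={}
obs={t:[] for t in M}
for c in mods:
    im=cams.capture(c);S=cv2.cvtColor(im,cv2.COLOR_RGB2HSV)[:,:,1]
    for t in M:
        for r in regions_of(t,c):
            if t=="tree_small" and np.median(S[r["pixels"]])>90: continue
            if r["p"]>.5: obs[t].append((r["pixels"],mods[c]));break
for t in M:
    if not obs[t]:print(t,"none");continue
    p,i=fit(t,obs[t]);out[t]=p.tolist();print(t,len(obs[t]),np.round(p,4),round(i,3),[np.round(fit(t,[o],p0=p)[0],3).tolist() for o in obs[t]])
json.dump(out,open("p1.json","w"))
E
time python3 m1.py
```

```text
tree_large 2 [0.4366 0.1168 1.3913] 0.856 [[0.431, 0.116, 1.403], [0.437, 0.117, 1.401]]
tree_small 1 [ 0.5641 -0.3634  1.1871] 0.893 [[0.564, -0.363, 1.187]]
brush 2 [ 0.5712 -0.1174  1.135 ] 0.9 [[0.57, -0.118, 1.116], [0.572, -0.117, 1.147]]
horn 2 [0.6938 0.1092 1.7117] 0.824 [[0.691, 0.107, 1.721], [0.695, 0.11, 1.7]]
pad_large 1 [ 0.4377 -0.1268  1.4579] 0.945 [[0.438, -0.127, 1.458]]
pad_small 2 [ 0.6917 -0.1066  1.7165] 0.461 [[0.692, -0.107, 1.717], [0.692, -0.107, 1.716]]
pad_brush 2 [0.5719 0.1251 1.339 ] 0.933 [[0.569, 0.124, 1.333], [0.573, 0.126, 1.345]]
pad_horn 2 [0.5592 0.3505 1.5649] 0.916 [[0.557, 0.349, 1.571], [0.56, 0.352, 1.567]]
real	0m47.908s
user	0m41.117s
sys	0m0.220s
```

```bash
python3 -m inch '[[[1,0.8,0],1,85],[[1,0.8,0],1,85],[[1,0.8,0],1,85],[[1,0.8,0],1,85],[[1,0.8,0],1,85],[[1,0.8,0],1,85],[[1,0.8,0],1,85],[[1,0.8,0.5],1,85]]' 80
python3 -m inch '[[[0.5,0.5,0.5],0.9,85],[[0,0,0],0,85],[[0,0,0],0,85]]'
python3 - <<'E'
from fit import *
m=cams.camera_model("wrist");im=cams.capture("wrist");cv2.imwrite("pics/w1.png",im[:,:,::-1])
print(np.round(m["intrinsics"],1).tolist());print([np.round(ray(u,m,0),3) for u in((0,0),(320,240),(639,0),(0,479),(639,479))])
print([(round(r["p"],2),r["bbox"]) for r in regions_of("tree_small","wrist")],telemetry.get_state()["tcp_rot"])
E
```

```text
t: 2.67
ee_pos: [0.5323, -0.3857, 0.2429]
tcp_rot: [-3.135, -0.001, 1.112]
contact_force: [0.0, 0.5, -0.3]
grip_width: 0.995
finger_force: 0.0
t: 2.92
ee_pos: [0.5508, -0.371, 0.2627]
tcp_rot: [3.139, -0.001, 1.184]
contact_force: [-0.5, -0.6, 0.3]
grip_width: 0.993
finger_force: 0.0
[[380.6, 0.0, 323.6], [0.0, 380.6, 236.1], [0.0, 0.0, 1.0]]
[array([ 0.339, -0.082]), array([ 0.529, -0.414]), array([ 0.899, -0.309]), array([ 0.007, -0.56 ]), array([ 0.8  , -0.886])]
[(0.91, [194.7, 358.6, 34.5, 35.4]), (0.82, [401.0, 142.7, 138.4, 47.6]), (0.77, [303.4, 104.5, 47.5, 131.0]), (0.66, [0.0, 133.3, 104.3, 121.1])] [-3.14031974e+00  1.43037648e-03  1.17762967e+00]
```

View pics/w1.png

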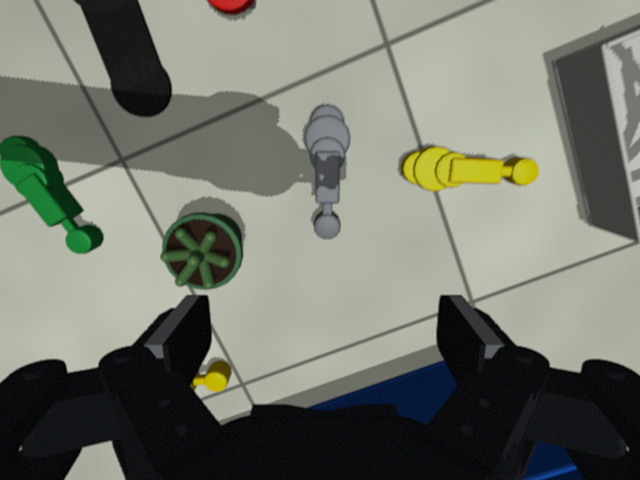

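```bash
cat > w.py <<'E'
import sys,json
from fit import *
P=json.load(open("p1.json"))
def look(things,tag=None,z={}):
    m=cams.camera_model("wrist");s=telemetry.get_state();im=cams.capture("wrist");S=cv2.cvtColor(im,cv2.COLOR_RGB2HSV)[:,:,1]
    if tag:cv2.imwrite(f"pics/{tag}.png",im[:,:,::-1])
    for t in things:
        zz=z.get(t,0);want=proj(np.array([[*P[t][:2],.01+zz]]),m)[0];c=[]
        for r in regions_of(t,"wrist"):
            k=r["pixels"];ys,xs=np.nonzero(k)
            if len(xs)<100 or (t=="tree_small" and np.median(S[k])>90):continue
            d=np.hypot(*(np.array([xs.mean(),ys.mean()])-want))
            if d<90:c.append((d,r))
        if not c:print(t,"not seen",want);continue
        r=min(c,key=lambda a:a[0])[1];k=r["pixels"];x,y,w,h=r["bbox"];cut=x<2 or y<2 or x+w>637
        p,i=fit(t,[(k,m)],z=zz,p0=P[t]);print(t,"p",round(r["p"],2),"pose",np.round(p,4),"iou",round(i,3),"was",np.round(P[t],4),"CUT" if cut else "")
        if not cut and i>.8 and not zz:P[t]=p.tolist()
    json.dump(P,open("p1.json","w"));print("tcp",np.round(s["ee_pos"],4),np.round(s["tcp_rot"],4),s["t"])
    return im
def plan(x,y,z=None,yaw=None):
    s=telemetry.get_state();e=s["ee_pos"]
    d=[x-e[0],y-e[1],(z-e[2]) if z is not None else 0];print("shift units",np.round(np.array(d)/.03,2),"turn units",None if yaw is None else np.round(((yaw-s["tcp_rot"][2]+np.pi)%(2*np.pi)-np.pi)/.08,2))
E
python3 - <<'E'
from w import *
im=look(["tree_small"]);cv2.imwrite("pics/c1.png",cv2.resize(im[90:250,250:410,::-1],None,fx=3,fy=3))
x,y,a=P["tree_small"];plan(x,y,.02,a)
E
```

```text
tree_small p 0.61 pose [ 0.5589 -0.3613  1.1878] iou 0.934 was [ 0.5641 -0.3634  1.1871] 
tcp [ 0.5468 -0.3745  0.2608] [-3.1403e+00  1.4000e-03  1.1776e+00] 3.0167
shift units [ 0.44  0.47 -8.01] turn units 0.15
```

View pics/c1.png

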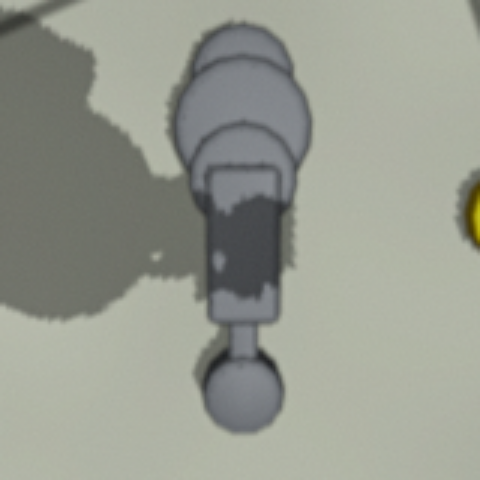

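```bash
python3 - <<'E'
s=open("fit.py").read()
a=s.index("    return [(ell(toe-w*.72");b=s.index("\n",a)
s=s[:a]+"    return [(ell(toe-w*.36,w*.36,w*.36),0,fh*.7),(ell(toe-w*.7,w/2,w/2),0,fh),(ell(toe-w*1.1,w*.38,w*.38),0,fh),(box(-blk,toe-w*1.03,bw),0,bh),(box(-heel+kr,0,14*w/64),kh*.2,kh*.6),(ell(-heel+kr,kr,kr),0,kh)]"+s[b:]
open("fit.py","w").write(s)
from w import *
look(["tree_small"]);x,y,a=P["tree_small"];plan(x,y,.006,a)
E
```

```text
tree_small p 0.96 pose [ 0.559  -0.3616  1.1869] iou 0.962 was [ 0.5589 -0.3613  1.1878] 
tcp [ 0.5458 -0.3753  0.2602] [-3.1394e+00  1.3000e-03  1.1756e+00] 3.1167
shift units [ 0.43  0.44 -8.48] turn units 0.13
```

```bash
python3 -m inch '[[[0.43,0.44,-1],0.13,85],[[0,0,-1],0,85],[[0,0,-1],0,85],[[0,0,-1],0,85],[[0,0,-1],0,85],[[0,0,-1],0,85],[[0,0,-1],0,85],[[0,0,-1],0,85]]'
python3 -m inch '[[[0,0,-0.48],0,85],[[0,0,0],0,85],[[0,0,0],0,10],[[0,0,0],0,10],[[0,0,0],0,10],[[0,0,0],0,10],[[0,0,0],0,10],[[0,0,0],0,10]]'
python3 -m inch '[[[0,0,0],0,10],[[0,0,0],0,10],[[0,0,0],0,10]]'
```

```text
t: 3.88
ee_pos: [0.5599, -0.361, 0.0196]
tcp_rot: [-3.141, 0.001, 1.188]
contact_force: [-0.0, 0.7, 0.9]
grip_width: 0.995
finger_force: 0.0
t: 4.55
ee_pos: [0.5627, -0.3608, 0.009]
tcp_rot: [3.138, 0.001, 1.19]
contact_force: [1.2, -1.0, 11.7]
grip_width: 0.268
finger_force: 82.1
t: 4.8
ee_pos: [0.5626, -0.3609, 0.009]
tcp_rot: [3.138, 0.001, 1.19]
contact_force: [-0.3, 1.1, 6.0]
grip_width: 0.265
finger_force: 80.7
```

```bash
python3 -m inch '[[[0,0,0.7],0,10],[[0,0,1],0,10],[[0.8,0.8,1],1,10],[[0.8,0.8,1],1,10],[[0.8,0.8,1],1,10],[[0.8,0.8,1],1,10],[[0.8,0.8,1],1,10],[[0.8,0.8,1],1,10]]'
python3 -m inch '[[[0,0,0.6],0.5,10],[[0,0,0],0,10],[[0,0,0],0,10]]'
python3 - <<'E'
from w import *
look(["pad_small","horn","brush","pad_brush"],"w2");plan(*P["pad_small"][:2],None,P["pad_small"][2])
E
```

```text
t: 5.47
ee_pos: [0.6935, -0.2263, 0.2242]
tcp_rot: [-3.14, -0.0, 1.674]
contact_force: [0.6, 0.2, -1.8]
grip_width: 0.263
finger_force: 79.7
t: 5.72
ee_pos: [0.6937, -0.2277, 0.242]
tcp_rot: [3.141, 0.002, 1.71]
contact_force: [-0.2, -0.4, -1.4]
grip_width: 0.262
finger_force: 79.8
pad_small p 0.7 pose [ 0.6952 -0.1134  1.7839] iou 0.694 was [ 0.6917 -0.1066  1.7165] CUT
horn not seen [ 384.9552819  -229.12265715]
brush p 0.59 pose [ 0.5697 -0.1157  1.148 ] iou 0.798 was [ 0.5712 -0.1174  1.135 ] CUT
pad_brush not seen [ 227.08414946 -286.14129489]
tcp [ 0.6937 -0.2277  0.242 ] [3.1407e+00 1.5000e-03 1.7097e+00] 5.7167
shift units [0.02 4.09 0.  ] turn units 0.12
```

View pics/w2.png

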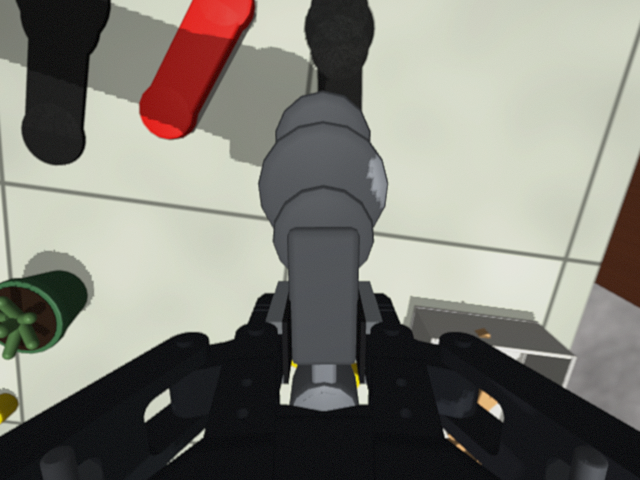

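```bash
python3 -m inch '[[[-1,0.5,0.5],0,10],[[-1,0.5,0.5],0,10],[[-1,0.5,0.5],0,10],[[-1,0.5,0],0,10],[[0,0,0],0,10],[[0,0,0],0,10]]'
python3 - <<'E'
s=open("fit.py").read()
a=s.index("    return [(ell(L/2-w*.66");b=s.index("\n",a)
s=s[:a]+"    k=w-18;return [(ell(L/2-9-k*.36,k*.36+9,k*.36+9),0,6),(ell(L/2-9-k*.7,w/2,w/2),0,6),(ell(L/2-9-k*1.1,k*.38+9,k*.38+9),0,6),(ell(-L/2+h/2,h/2,h/2),0,6),(box(-L/2+h/2,L/2-w*.66,k*.53+18),0,6)]"+s[b:]
open("fit.py","w").write(s)
from w import *
look(["pad_small","pad_large","brush","horn","pad_brush"],"w3");plan(*P["pad_small"][:2],None,P["pad_small"][2])
E
```

```text
t: 6.47
ee_pos: [0.5707, -0.167, 0.2852]
tcp_rot: [-3.138, -0.0, 1.71]
contact_force: [0.6, -0.7, -1.2]
grip_width: 0.259
finger_force: 79.8
pad_small p 0.63 pose [ 0.6921 -0.1049  1.7278] iou 0.975 was [ 0.6917 -0.1066  1.7165] 
pad_large p 0.88 pose [ 0.4342 -0.1254  1.467 ] iou 0.979 was [ 0.4377 -0.1268  1.4579] 
brush p 0.69 pose [ 0.5963 -0.1212  1.6877] iou 0.364 was [ 0.5712 -0.1174  1.135 ] 
horn p 0.82 pose [0.7022 0.1097 1.562 ] iou 0.327 was [0.6938 0.1092 1.7117] CUT
pad_brush not seen [ 371.22236036 -121.46822601]
tcp [ 0.5707 -0.167   0.2852] [-3.1383e+00 -1.0000e-04  1.7101e+00] 6.4667
shift units [3.93 2.12 0.  ] turn units 0.23
```

View pics/w3.png

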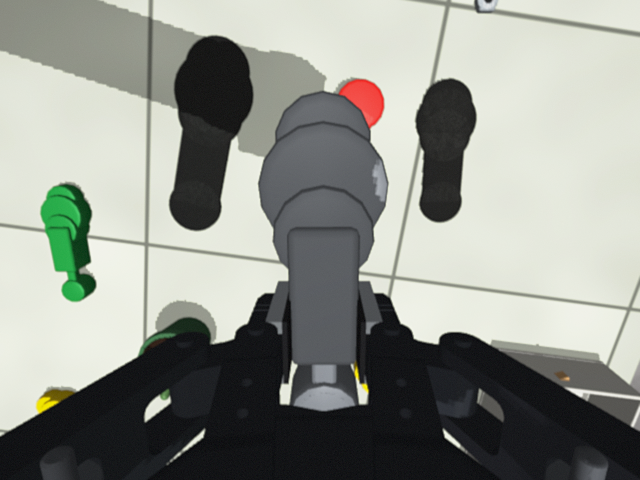

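```bash
cat > held.py <<'E'
import sys
from w import *
t=sys.argv[1];h=float(sys.argv[2]);pad=sys.argv[3]
P0=dict(P);P["brush"]=P["brush"]
s=telemetry.get_state();e=s["ee_pos"];a=s["tcp_rot"][2];m=cams.camera_model("wrist");im=cams.capture("wrist")
R=np.array([[np.cos(a),np.sin(a)],[-np.sin(a),np.cos(a)]]);off=[0,0,0]
for r in regions_of(t,"wrist"):
    k=r["pixels"]
    if k.sum()<3000:continue
    p,i=fit(t,[(k,m)],z=e[2]-h,p0=[e[0],e[1],a],S=1)
    off=[*(R@(p[:2]-e[:2])),p[2]-a];print("held offset in tool frame",np.round(off,4),"iou",round(i,3))
E
python3 held.py tree_small .009 pad_small
```

```text
held offset in tool frame [-0.0013  0.0003  0.0045] iou 0.899
held offset in tool frame [0. 0. 0.] iou 0.0
```

```bash
python3 -m inch '[[[0.9,0.4,0],0.2,10],[[0.9,0.4,-1],0,10],[[0.9,0.4,-1],0,10],[[0.9,0.4,-1],0,10],[[0.52,0.03,-1],0,10],[[0,0,-1],0,10],[[0,0,-1],0,10],[[0,0,-1],0,10]]'
python3 -m inch '[[[0,0,-1],0,10],[[0,0,0],0,10],[[0,0,0],0,10]]'
python3 - <<'E'
from w import *
plan(.6942,-.1182,.016,1.728)
E
```

```text
t: 7.53
ee_pos: [0.697, -0.1188, 0.0753]
tcp_rot: [-3.142, -0.0, 1.726]
contact_force: [0.7, 0.1, -1.6]
grip_width: 0.265
finger_force: 79.8
t: 7.78
ee_pos: [0.6942, -0.119, 0.0445]
tcp_rot: [-3.136, -0.002, 1.726]
contact_force: [1.2, -0.6, -0.5]
grip_width: 0.267
finger_force: 79.8
shift units [ 0.    0.03 -0.95] turn units 0.02
```

```bash
python3 -m inch '[[[0,0.03,-0.5],0,10],[[0,0,-0.35],0,10],[[0,0,-0.1],0,10],[[0,0,0],0,10]]'
```

```text
t: 8.12
ee_pos: [0.6957, -0.1181, 0.0184]
tcp_rot: [-3.14, -0.0, 1.726]
contact_force: [-0.8, 0.5, -1.1]
grip_width: 0.267
finger_force: 79.8
```

```bash
python3 -m inch '[[[0,0,-0.07],0,10],[[0,0,0],0,10]]'; python3 -m inch '[[[0,0,-0.06],0,10],[[0,0,0],0,10]]'
```

```text
t: 8.28
ee_pos: [0.6967, -0.1182, 0.0174]
tcp_rot: [3.141, 0.0, 1.726]
contact_force: [-0.2, -0.1, -0.5]
grip_width: 0.267
finger_force: 79.8
t: 8.45
ee_pos: [0.6965, -0.1181, 0.0153]
tcp_rot: [3.141, 0.0, 1.726]
contact_force: [0.7, 0.2, -1.7]
grip_width: 0.266
finger_force: 79.8
```

```bash
python3 -m inch '[[[-0.05,0,-0.05],0,10],[[0,0,0],0,10]]'; python3 -m inch '[[[0,0,-0.04],0,10],[[0,0,0],0,10]]'
```

```text
t: 8.62
ee_pos: [0.6963, -0.1181, 0.015]
tcp_rot: [3.138, 0.001, 1.726]
contact_force: [0.1, -0.8, 2.8]
grip_width: 0.263
finger_force: 80.4
t: 8.78
ee_pos: [0.6964, -0.1182, 0.015]
tcp_rot: [3.139, 0.001, 1.726]
contact_force: [-1.6, 0.1, 7.4]
grip_width: 0.265
finger_force: 81.1
```

```bash
python3 -m inch '[[[0,0,0.05],0,50],[[0,0,0],0,60],[[0,0,0],0,60],[[0,0,0.5],0,60],[[0,0,1],0,85],[[-0.3,-0.3,1],-0.5,85],[[-0.8,-0.8,1],-1,85],[[-0.8,-0.8,1],-1,85]]'
python3 -m inch '[[[-0.8,-0.8,1],-1,85],[[-0.5,-0.5,1],-1,85],[[0,0,1],-1,85],[[0,0,1],0,85],[[0,0,0],0,85],[[0,0,0],0,85]]'
python3 - <<'E'
from w import *
P["tree_small"]=[.6947,-.1197,1.728];P["brush"]=[.5712,-.1174,1.135]
look(["tree_small"],"w4",{"tree_small":.006});look(["pad_small","brush"]);plan(*P["brush"][:2],.02,P["brush"][2])
E
```

```text
t: 9.45
ee_pos: [0.6422, -0.1691, 0.1462]
tcp_rot: [3.14, -0.002, 1.527]
contact_force: [0.5, -0.4, 0.9]
grip_width: 0.992
finger_force: 0.0
t: 9.95
ee_pos: [0.6061, -0.2085, 0.2657]
tcp_rot: [3.135, 0.0, 1.286]
contact_force: [-0.0, 0.5, -0.7]
grip_width: 0.996
finger_force: 0.0
tree_small p 0.95 pose [ 0.6962 -0.1197  1.7433] iou 0.926 was [ 0.6947 -0.1197  1.728 ] CUT
tcp [ 0.6061 -0.2085  0.2657] [3.1348e+00 1.0000e-04 1.2864e+00] 9.95
pad_small p 0.74 pose [ 0.6916 -0.1052  1.7269] iou 0.33 was [ 0.6921 -0.1049  1.7278] CUT
brush p 0.92 pose [ 0.5694 -0.1171  1.1355] iou 0.887 was [ 0.5712 -0.1174  1.135 ] 
tcp [ 0.604  -0.2078  0.2613] [-3.1406 -0.      1.2869] 10.05
shift units [-1.13  3.02 -7.98] turn units -1.89
```

View pics/w4.png

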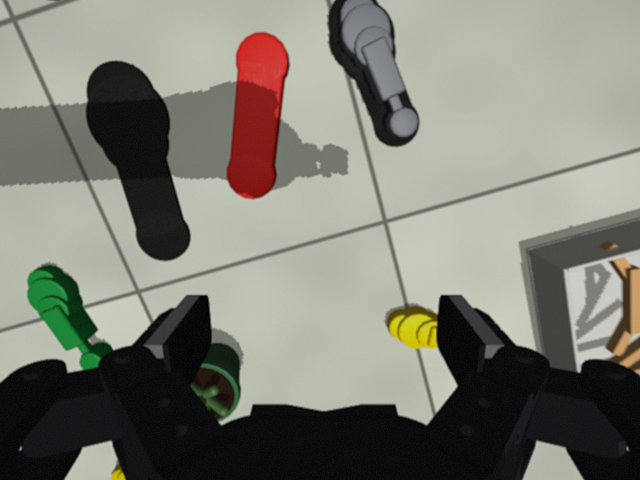

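```bash
python3 - <<'E'
import fit
full=fit.M["brush"];fit.M["brush"]=full[:1]
from w import *
look(["brush"]);
im=cams.capture("wrist");h=cv2.cvtColor(im,cv2.COLOR_RGB2HSV)
k=((h[:,:,0]<8)|(h[:,:,0]>172))&(h[:,:,1]>150)&(h[:,:,2]>60);k[:,:200]=0;k[:,320:]=0;k[250:]=0
p,i=fit.fit("brush",[(k,cams.camera_model("wrist"))],p0=P["brush"]);print(p,i,k.sum())
plan(*p[:2],.02,p[2])
E
```

```text
brush p 0.76 pose [ 0.5694 -0.1169  1.1402] iou 0.915 was [ 0.5694 -0.1171  1.1355] 
tcp [ 0.6034 -0.2078  0.2595] [-3.1377e+00 -2.0000e-04  1.2868e+00] 10.2Traceback (most recent call last):
  File "<stdin>", line 7, in <module>
AttributeError: 'function' object has no attribute 'fit'
```

```bash
python3 -m inch '[[[-0.4,1,-1],-0.9,85],[[-0.4,1,-1],-0.94,85],[[-0.33,1.0,-1],0,85],[[0,0,-1],0,85],[[0,0,-1],0,85],[[0,0,-1],0,85],[[0,0,-1],0,85],[[0,0,-1],0,85]]'
python3 -m inch '[[[0,0,-0.3],0,85],[[0,0,0],0,85],[[0,0,0],0,30],[[0,0,0],0,30],[[0,0,0],0,30],[[0,0,0],0,30],[[0,0,0],0,30]]'
python3 - <<'E'
from w import *
plan(.5694,-.1169,.011,1.14)
E
```

```text
t: 11.02
ee_pos: [0.5722, -0.1228, 0.0245]
tcp_rot: [-3.141, -0.0, 1.139]
contact_force: [0.2, 0.3, -0.1]
grip_width: 0.993
finger_force: 0.0
t: 11.6
ee_pos: [0.5746, -0.1232, 0.0196]
tcp_rot: [3.137, -0.001, 1.139]
contact_force: [-0.7, 0.8, 5.5]
grip_width: 0.476
finger_force: 83.2
shift units [-0.17  0.21 -0.29] turn units 0.01
```

```bash
python3 -m inch '[[[0,0,0],0,60],[[0.05,0.11,0],0,60],[[0,0,-0.28],0,60],[[0,0,0],0,60],[[0,0,0],0,30],[[0,0,0],0,30],[[0,0,0],0,30],[[0,0,0],0,30]]'
python3 -m inch '[[[0,0,0.5],0,30],[[0,0,1],0,30],[[0,0,1],0,30],[[0,0,1],0,30],[[0,0,1],0,30],[[0,0,1],0,30],[[0,0,0],0,30],[[0,0,0],0,30]]'
```

```text
t: 12.27
ee_pos: [0.5735, -0.1196, 0.0084]
tcp_rot: [-3.141, 0.0, 1.139]
contact_force: [0.2, 0.5, -2.3]
grip_width: 0.479
finger_force: 81.0
t: 12.93
ee_pos: [0.5753, -0.1199, 0.176]
tcp_rot: [3.137, -0.001, 1.139]
contact_force: [-1.0, 0.2, -1.5]
grip_width: 0.478
finger_force: 81.1
```

```bash
python3 -m inch '[[[-0.64,0.89,0.5],0.4,30],[[-0.64,0.89,0.5],0.4,30],[[-0.64,0.89,0.5],0.4,30],[[-0.64,0.89,0.5],0.4,30],[[-0.64,0.89,0.5],0.4,30],[[-0.64,0.89,0.5],0.4,30],[[0,0,0],0,30],[[0,0,0],0,30]]'
python3 - <<'E'
from w import *
look(["pad_brush","tree_large","horn","pad_small"],"w5")
E
python3 held.py brush .0085 pad_brush
```

```text
t: 13.6
ee_pos: [0.4571, 0.0423, 0.2629]
tcp_rot: [-3.141, 0.001, 1.336]
contact_force: [0.0, -0.4, -1.6]
grip_width: 0.484
finger_force: 81.4
pad_brush p 0.65 pose [0.5696 0.1256 1.3414] iou 0.915 was [0.5719 0.1251 1.339 ] CUT
tree_large p 0.98 pose [0.4327 0.1181 1.3922] iou 0.771 was [0.4366 0.1168 1.3913] 
horn p 0.73 pose [0.6922 0.1099 1.6934] iou 0.728 was [0.6938 0.1092 1.7117] CUT
pad_small p 0.63 pose [ 0.6914 -0.1046  1.7121] iou 0.366 was [ 0.6921 -0.1049  1.7278] 
tcp [0.4571 0.0423 0.2629] [-3.1407e+00  1.2000e-03  1.3356e+00] 13.6
held offset in tool frame [ 0.0014  0.0022 -0.0301] iou 0.818
```

View pics/w5.png

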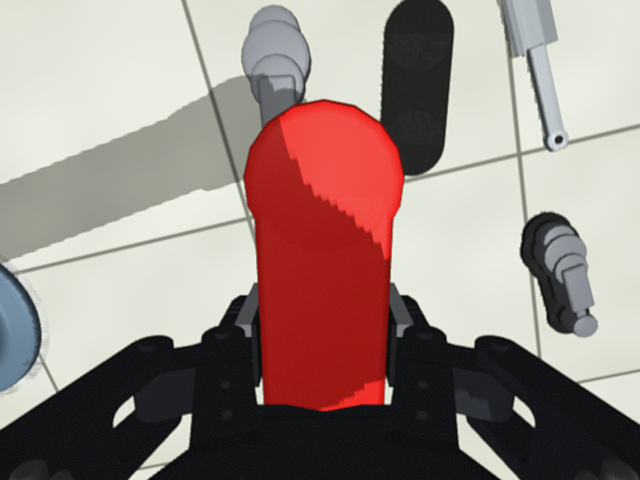

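```bash
python3 -m inch '[[[0.2,1,0],0,30],[[0,0.5,0],0,30],[[0,0,0],0,30],[[0,0,0],0,30]]'
python3 - <<'E'
from w import *
look(["pad_brush","horn"])
x,y,a=P["pad_brush"];plan(x-.001*np.cos(a),y-.001*np.sin(a),.0155,a)
E
```

```text
t: 14.28
ee_pos: [0.4647, 0.0861, 0.2634]
tcp_rot: [-3.141, 0.0, 1.333]
contact_force: [-0.2, -0.4, -1.0]
grip_width: 0.476
finger_force: 81.4
pad_brush p 0.93 pose [0.5697 0.1258 1.3433] iou 0.85 was [0.5719 0.1251 1.339 ] 
horn p 0.56 pose [0.6917 0.1092 1.7077] iou 0.894 was [0.6938 0.1092 1.7117] 
tcp [0.4647 0.0861 0.2634] [-3.1408e+00  1.0000e-04  1.3328e+00] 14.2833
shift units [ 3.49  1.36 -8.26] turn units 0.18
```

```bash
python3 -m inch '[[[0.9,0.34,-0.5],0.1,30],[[0.9,0.34,-0.5],0.1,30],[[0.9,0.34,-0.5],0,30],[[0.79,0.34,-0.9],0,30],[[0,0,-1],0,30],[[0,0,-1],0,30],[[0,0,-1],0,30],[[0,0,-1],0,30]]'
python3 -m inch '[[[0,0,-1],0,30],[[0,0,-0.5],0,30],[[0,0,0],0,30],[[0,0,0],0,30]]'
python3 - <<'E'
from w import *
x,y,a=P["pad_brush"];plan(x-.001*np.cos(a),y-.001*np.sin(a),.0155,a)
E
```

```text
t: 15.1
ee_pos: [0.5698, 0.1244, 0.07]
tcp_rot: [3.142, 0.001, 1.345]
contact_force: [0.3, -0.7, -1.4]
grip_width: 0.479
finger_force: 81.4
t: 15.43
ee_pos: [0.5687, 0.1247, 0.0257]
tcp_rot: [-3.139, 0.002, 1.345]
contact_force: [0.1, -0.6, -1.9]
grip_width: 0.485
finger_force: 81.4
shift units [ 0.03  0.   -0.34] turn units -0.02
```

```bash
python3 -m inch '[[[0.03,0,-0.2],0,30],[[0,0,-0.1],0,30],[[0,0,0],0,30]]'; python3 -m inch '[[[0,0,-0.07],0,30],[[0,0,0],0,30]]';  python3 -m inch '[[[0,0,-0.05],0,30],[[0,0,0],0,30]]'
```

```text
t: 15.68
ee_pos: [0.5712, 0.1262, 0.0186]
tcp_rot: [3.14, -0.0, 1.346]
contact_force: [-0.5, 0.6, -1.2]
grip_width: 0.478
finger_force: 81.4
t: 15.85
ee_pos: [0.5706, 0.1264, 0.0162]
tcp_rot: [3.141, -0.0, 1.347]
contact_force: [-0.0, 0.3, -1.8]
grip_width: 0.478
finger_force: 81.4
t: 16.02
ee_pos: [0.5706, 0.1265, 0.0144]
tcp_rot: [3.141, -0.0, 1.347]
contact_force: [0.3, 0.6, -1.1]
grip_width: 0.48
finger_force: 81.5
```

```bash
python3 -m inch '[[[-0.02,-0.03,-0.04],0,30],[[0,0,0],0,30]]'; python3 -m inch '[[[0,0,-0.04],0,30],[[0,0,0],0,30]]'
```

```text
t: 16.18
ee_pos: [0.5706, 0.1265, 0.0144]
tcp_rot: [3.14, -0.001, 1.347]
contact_force: [-0.2, 1.0, 5.2]
grip_width: 0.48
finger_force: 82.1
t: 16.35
ee_pos: [0.5706, 0.1264, 0.0143]
tcp_rot: [3.14, -0.0, 1.347]
contact_force: [-4.1, -0.2, 11.0]
grip_width: 0.478
finger_force: 83.0
```

```bash
python3 -m inch '[[[0,0,0.08],0,30],[[0,0,0],0,65],[[0,0,0],0,65],[[0,0,0],0,65],[[0,0,0.5],0,85],[[0,0,1],0,85],[[0.4,-0.6,1],0.5,85],[[0.4,-0.6,1],0.5,85]]'
python3 -m inch '[[[0.4,-0.8,0.9],1,85],[[0.4,-0.8,0.9],0.5,85],[[0.3,-0.3,1],0,85],[[0,0,1],0,85],[[0,0,1],0,85],[[0,0,0],0,85],[[0,0,0],0,85]]'
python3 - <<'E'
from w import *
P["brush"]=P["pad_brush"][:]
look(["brush"],"w6",{"brush":.006});look(["horn","pad_brush"]);plan(*P["horn"][:2],.006,P["horn"][2])
E
```

```text
t: 17.02
ee_pos: [0.5923, 0.0913, 0.1195]
tcp_rot: [-3.139, -0.001, 1.434]
contact_force: [1.0, -0.1, 0.4]
grip_width: 0.997
finger_force: 0.0
t: 17.6
ee_pos: [0.6283, 0.0328, 0.2658]
tcp_rot: [3.136, -0.0, 1.547]
contact_force: [-0.3, -0.1, -1.2]
grip_width: 0.991
finger_force: 0.0
brush p 0.93 pose [0.5705 0.1265 1.3521] iou 0.885 was [0.5697 0.1258 1.3433] 
tcp [0.6283 0.0328 0.2658] [ 3.1364e+00 -5.0000e-04  1.5468e+00] 17.6
horn p 0.84 pose [0.6914 0.1091 1.7098] iou 0.928 was [0.6917 0.1092 1.7077] 
pad_brush p 0.95 pose [0.5691 0.1252 1.3355] iou 0.238 was [0.5697 0.1258 1.3433] 
tcp [0.6259 0.0323 0.262 ] [-3.1397e+00  4.0000e-04  1.5472e+00] 17.7
shift units [ 2.2   2.56 -8.5 ] turn units 2.03
```

View pics/w6.png

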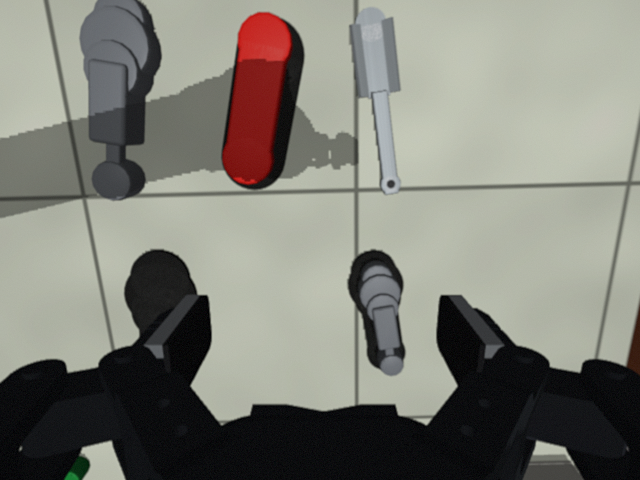

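```bash
python3 -m inch '[[[0.55,0.64,-0.8],0.5,40],[[0.55,0.64,-0.8],0.5,40],[[0.55,0.64,-0.8],0.5,40],[[0.55,0.64,-0.8],0.5,40],[[0,0,-1],0,40],[[0,0,-1],0,40],[[0,0,-1],0,40],[[0,0,-1],0,40]]'
python3 -m inch '[[[0,0,-0.6],0,40],[[0,0,0],0,40],[[0,0,0],0,40]]'
python3 - <<'E'
from w import *
plan(*P["horn"][:2],.005,P["horn"][2])
E
```

```text
t: 18.52
ee_pos: [0.6914, 0.1094, 0.044]
tcp_rot: [-3.139, -0.0, 1.708]
contact_force: [0.5, -0.7, -0.6]
grip_width: 0.466
finger_force: 0.0
t: 18.77
ee_pos: [0.6905, 0.109, 0.0265]
tcp_rot: [-3.136, -0.0, 1.707]
contact_force: [-0.7, 0.4, 0.5]
grip_width: 0.471
finger_force: 0.0
shift units [ 0.03  0.   -0.72] turn units 0.03
```

```bash
python3 -m inch '[[[0.03,0,-0.5],0.03,40],[[0,0,-0.15],0,40],[[0,0,0],0,25],[[0,0,0],0,25],[[0,0,0],0,25]]'; python3 -m inch '[[[0,0,-0.06],0,20],[[0,0,0],0,20],[[0,0,0],0,20]]'
```

```text
t: 19.18
ee_pos: [0.6942, 0.1094, 0.0106]
tcp_rot: [3.14, -0.0, 1.709]
contact_force: [0.1, -0.3, -0.2]
grip_width: 0.295
finger_force: 0.0
t: 19.43
ee_pos: [0.6938, 0.1093, 0.0082]
tcp_rot: [3.141, -0.0, 1.709]
contact_force: [-0.3, 1.0, -0.2]
grip_width: 0.236
finger_force: 0.0
```

```bash
python3 -m inch '[[[-0.05,0,-0.08],0,20],[[0,0,0],0,20]]';  python3 -m inch '[[[0,0,-0.06],0,20],[[0,0,0],0,20]]'
```

```text
t: 19.6
ee_pos: [0.6915, 0.1092, 0.005]
tcp_rot: [-3.141, 0.0, 1.709]
contact_force: [-0.5, -0.2, -1.0]
grip_width: 0.23
finger_force: 0.0
t: 19.77
ee_pos: [0.6917, 0.1092, 0.0031]
tcp_rot: [-3.141, 0.0, 1.71]
contact_force: [-0.2, 0.4, 0.6]
grip_width: 0.236
finger_force: 0.0
```

Close on the handle and lift a little.

```bash
python3 -m inch '[[[0,0,0],0,5],[[0,0,0],0,5],[[0,0,0],0,5],[[0,0,0],0,5]]'; python3 -m inch '[[[0,0,0.5],0,5],[[0,0,1],0,5],[[0,0,1],0,5],[[0,0,0],0,5]]'
```

```text
t: 20.1
ee_pos: [0.692, 0.1093, 0.0036]
tcp_rot: [-3.142, -0.0, 1.709]
contact_force: [-0.9, 0.3, -0.9]
grip_width: 0.153
finger_force: 78.6
t: 20.43
ee_pos: [0.6974, 0.1111, 0.0872]
tcp_rot: [3.128, -0.001, 1.709]
contact_force: [1.4, 1.4, 0.5]
grip_width: 0.153
finger_force: 78.5
```

```bash
python3 -m inch '[[[-0.05,0.85,0.9],-0.3,5],[[-0.05,0.85,0.9],-0.3,5],[[-0.05,0.85,0.9],-0.3,5],[[-0.05,0.85,0.9],-0.3,5],[[-0.05,0.85,0.9],-0.3,5],[[-0.05,0.85,0.9],-0.25,5],[[0,0.5,0.5],0,5],[[0,0,0],0,5]]'
python3 -m inch '[[[0,0,0],0,5],[[0,0,0],0,5]]'
python3 - <<'E'
from w import *
look(["pad_horn"],"w7")
E
python3 held.py horn .0035 pad_horn
```

```text
t: 21.1
ee_pos: [0.6825, 0.2862, 0.2627]
tcp_rot: [3.134, -0.01, 1.578]
contact_force: [0.1, 1.2, 0.0]
grip_width: 0.156
finger_force: 78.5
t: 21.27
ee_pos: [0.6829, 0.2744, 0.2538]
tcp_rot: [-3.14, 0.004, 1.568]
contact_force: [-0.0, -0.2, -1.9]
grip_width: 0.154
finger_force: 78.5
pad_horn p 0.98 pose [0.5569 0.3511 1.568 ] iou 0.984 was [0.5592 0.3505 1.5649] 
tcp [0.6829 0.2744 0.2538] [-3.1396  0.0037  1.5678] 21.2667
held offset in tool frame [-0.0003  0.0003  0.0028] iou 0.898
```

View pics/w7.png

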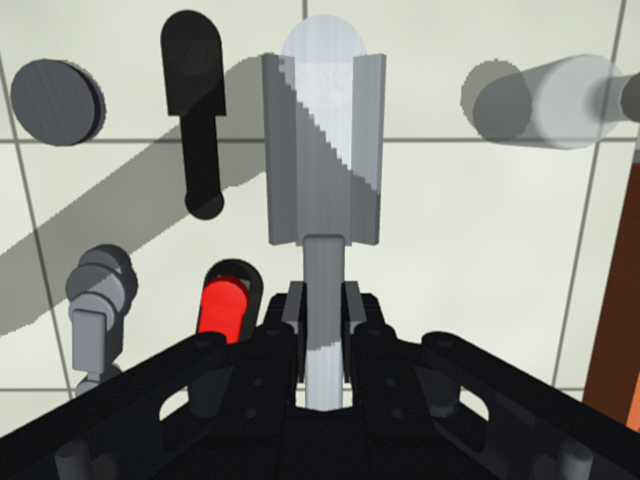

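```bash
python3 -m inch '[[[-0.84,0.41,-0.4],0,5],[[-0.84,0.41,-0.4],0,5],[[-0.84,0.41,-0.4],0,5],[[-0.84,0.41,-0.4],0,5],[[-0.84,0.41,-0.4],0,5],[[0,0,-1],0,5],[[0,0,-1],0,5],[[0,0,-1],0,5]]'
python3 -m inch '[[[0,0,-1],0,5],[[0,0,-1],0,5],[[0,0,-0.5],0,5],[[0,0,0],0,5],[[0,0,0],0,5]]'
python3 - <<'E'
from w import *
plan(.5569,.3361,.0095,1.568)
E
```

```text
t: 22.13
ee_pos: [0.5568, 0.3381, 0.1046]
tcp_rot: [3.141, 0.0, 1.57]
contact_force: [-0.3, 0.1, -0.7]
grip_width: 0.156
finger_force: 78.6
t: 22.55
ee_pos: [0.5568, 0.3378, 0.0298]
tcp_rot: [-3.14, 0.001, 1.569]
contact_force: [0.4, 0.4, -1.3]
grip_width: 0.152
finger_force: 78.6
shift units [ 0.   -0.06 -0.68] turn units -0.01
```

```bash
python3 -m inch '[[[0,-0.06,-0.3],0,5],[[0,0,-0.2],0,5],[[0,0,0],0,5],[[0,0,0],0,5]]';python3 -m inch '[[[0,0,-0.08],0,5],[[0,0,0],0,5]]';python3 -m inch '[[[0,0,-0.06],0,5],[[0,0,0],0,5]]'; python3 -m inch '[[[0,0,-0.04],0,5],[[0,0,0],0,5]]'
```

```text
t: 22.88
ee_pos: [0.5574, 0.337, 0.0162]
tcp_rot: [3.141, -0.0, 1.569]
contact_force: [-0.0, 0.8, -1.0]
grip_width: 0.151
finger_force: 78.6
t: 23.05
ee_pos: [0.5572, 0.3372, 0.0136]
tcp_rot: [3.141, -0.0, 1.57]
contact_force: [-0.8, 0.1, -0.7]
grip_width: 0.153
finger_force: 78.6
t: 23.22
ee_pos: [0.557, 0.337, 0.0114]
tcp_rot: [-3.142, 0.0, 1.569]
contact_force: [-0.2, 0.6, -1.4]
grip_width: 0.154
finger_force: 78.6
t: 23.38
ee_pos: [0.5569, 0.3369, 0.0101]
tcp_rot: [-3.141, 0.0, 1.57]
contact_force: [-0.8, 0.1, -1.4]
grip_width: 0.154
finger_force: 78.6
```

```bash
python3 -m inch '[[[0,-0.02,-0.03],0,5],[[0,0,0],0,5]]';python3 -m inch '[[[0,0,-0.03],0,5],[[0,0,0],0,5]]'
```

```text
t: 23.55
ee_pos: [0.5571, 0.3367, 0.0096]
tcp_rot: [3.141, -0.001, 1.569]
contact_force: [-0.2, -0.1, -0.7]
grip_width: 0.155
finger_force: 78.7
t: 23.72
ee_pos: [0.5571, 0.3367, 0.0095]
tcp_rot: [3.141, 0.0, 1.569]
contact_force: [-2.1, -1.0, 4.4]
grip_width: 0.153
finger_force: 79.3
```

```bash
python3 -m inch '[[[0,0,0.04],0,25],[[0,0,0],0,35],[[0,0,0],0,40],[[0,0,0.5],0,40],[[0,0,1],0,40],[[-0.2,-0.4,1],0,85],[[-0.4,-0.6,1],0,85],[[-0.4,-0.6,1],0,85]]'
python3 -m inch '[[[-0.5,-0.8,0.8],0,85],[[-0.4,-0.8,0.8],0,85],[[0,0,1],0,85],[[0,0,1],0,85],[[0,0,0],0,85],[[0,0,0],0,85]]'
python3 - <<'E'
from w import *
P["horn"]=[.5569,.3361,1.568]
look(["horn"],"w8",{"horn":.006});look(["pad_horn","tree_large"])
E
```

```text
t: 24.38
ee_pos: [0.5268, 0.2888, 0.1469]
tcp_rot: [3.141, -0.001, 1.571]
contact_force: [0.6, 0.5, 0.4]
grip_width: 0.872
finger_force: 0.0
t: 24.88
ee_pos: [0.5015, 0.2414, 0.2564]
tcp_rot: [3.135, -0.002, 1.569]
contact_force: [0.1, -0.8, -0.3]
grip_width: 0.998
finger_force: 0.0
horn p 0.95 pose [0.5567 0.3327 1.5695] iou 0.818 was [0.5569 0.3361 1.568 ] CUT
tcp [0.5015 0.2414 0.2564] [ 3.1350e+00 -2.1000e-03  1.5695e+00] 24.8833
pad_horn p 0.79 pose [0.5574 0.3498 1.5698] iou 0.345 was [0.5569 0.3511 1.568 ] CUT
tree_large p 0.74 pose [0.4335 0.1186 1.4001] iou 0.956 was [0.4366 0.1168 1.3913] 
tcp [0.4997 0.2403 0.2528] [3.1415e+00 4.0000e-04 1.5698e+00] 24.9833
```

View pics/w8.png

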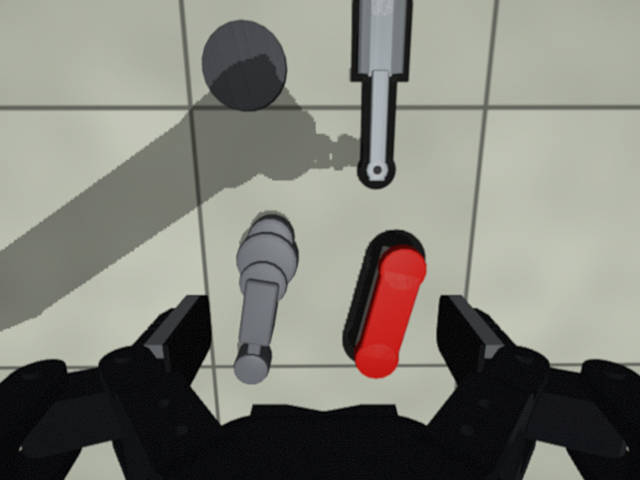

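```bash
python3 -m inch '[[[-0.44,-0.81,-0.5],-0.42,85],[[-0.44,-0.81,-0.5],-0.42,85],[[-0.44,-0.81,-0.5],-0.42,85],[[-0.44,-0.81,-0.5],-0.42,85],[[-0.44,-0.81,-0.5],-0.44,85],[[0,0,-1],0,85],[[0,0,-1],0,85],[[0,0,-1],0,85]]'
python3 -m inch '[[[0,0,-0.5],0,85],[[0,0,0],0,85],[[0,0,0],0,85]]'
python3 - <<'E'
from w import *
plan(*P["tree_large"][:2],.015,P["tree_large"][2])
E
```

```text
t: 25.8
ee_pos: [0.4335, 0.118, 0.0861]
tcp_rot: [-3.141, 0.0, 1.399]
contact_force: [0.7, -0.8, -0.3]
grip_width: 0.998
finger_force: 0.0
t: 26.05
ee_pos: [0.4325, 0.1188, 0.0714]
tcp_rot: [-3.138, 0.001, 1.4]
contact_force: [0.5, -1.3, 0.5]
grip_width: 0.997
finger_force: 0.0
shift units [ 0.03 -0.01 -1.88] turn units -0.01
```

```bash
python3 -m inch '[[[0.03,0,-0.9],0,85],[[0,0,-0.9],0,85],[[0,0,0],0,85],[[0,0,0],0,20],[[0,0,0],0,20],[[0,0,0],0,20],[[0,0,0],0,20],[[0,0,0],0,20]]' 100
python3 -m inch '[[[0,0,0],0,20],[[0,0,0],0,20]]'
```

```text
t: 26.72
ee_pos: [0.4367, 0.1194, 0.0206]
tcp_rot: [3.138, -0.001, 1.4]
contact_force: [-0.5, -0.0, 6.9]
grip_width: 0.383
finger_force: 100.6
t: 26.88
ee_pos: [0.4367, 0.1194, 0.0206]
tcp_rot: [3.138, -0.001, 1.4]
contact_force: [0.4, -1.0, 7.3]
grip_width: 0.38
finger_force: 100.5
```

```bash
python3 -m inch '[[[0,0,0.5],0,20],[[0,0,1],0,20],[[0,-0.6,1],0.1,20],[[0,-1,0.5],0.1,20],[[0,-1,0],0.1,20],[[0,-1,0],0.1,20],[[0,-1,0],0.1,20],[[0,-1,0],0.1,20]]'
python3 -m inch '[[[0,-1,0],0.1,20],[[-0.13,-1,0],0.1,20],[[0,-0.9,0],0.04,20],[[0,0,0],0,20],[[0,0,0],0,20]]'
python3 held.py tree_large .0206 pad_large
python3 - <<'E'
from w import *
plan(.4327,-.139,.0266,1.467)
E
```

```text
t: 27.55
ee_pos: [0.4347, -0.0506, 0.1095]
tcp_rot: [3.14, 0.001, 1.449]
contact_force: [0.7, -0.2, -3.1]
grip_width: 0.374
finger_force: 99.8
t: 27.97
ee_pos: [0.4306, -0.1382, 0.109]
tcp_rot: [3.141, 0.001, 1.462]
contact_force: [0.1, 0.1, -1.7]
grip_width: 0.377
finger_force: 99.8
shift units [ 0.06 -0.12 -2.74] turn units -0.01
```

```bash
python3 -m inch '[[[0.06,-0.08,-1],0.03,20],[[0,0,-1],0,20],[[0,0,-0.5],0,20],[[0,0,0],0,20],[[0,0,0],0,20]]';python3 -m inch '[[[0,0,-0.12],0,20],[[0,0,0],0,20]]';python3 -m inch '[[[0,0,-0.06],0,20],[[0,0,0],0,20]]'
```

```text
t: 28.48
ee_pos: [0.4322, -0.1367, 0.0332]
tcp_rot: [-3.139, -0.001, 1.472]
contact_force: [0.3, -0.3, -2.0]
grip_width: 0.38
finger_force: 99.7
t: 28.65
ee_pos: [0.4342, -0.1382, 0.0311]
tcp_rot: [3.139, 0.0, 1.471]
contact_force: [-0.4, 0.4, -2.3]
grip_width: 0.377
finger_force: 99.7
t: 28.82
ee_pos: [0.4336, -0.1387, 0.029]
tcp_rot: [3.14, 0.0, 1.47]
contact_force: [-0.1, -1.0, -2.5]
grip_width: 0.378
finger_force: 99.7
```

```bash
python3 -m inch '[[[-0.02,0,-0.06],-0.03,20],[[0,0,0],0,20]]';python3 -m inch '[[[0,0,-0.05],0,20],[[0,0,0],0,20]]'
```

```text
t: 28.98
ee_pos: [0.4325, -0.1387, 0.0267]
tcp_rot: [3.141, 0.0, 1.467]
contact_force: [-0.4, -0.4, -0.1]
grip_width: 0.38
finger_force: 99.9
t: 29.15
ee_pos: [0.4325, -0.1387, 0.0266]
tcp_rot: [-3.141, 0.001, 1.467]
contact_force: [-4.6, 1.7, 12.6]
grip_width: 0.379
finger_force: 101.5
```

```bash
python3 -m inch '[[[0,0,0.08],0,20],[[0,0,0],0,60],[[0,0,0],0,65],[[0,0,0],0,65],[[0,0,0.5],0,65],[[0,0,1],0,85],[[0,0,1],0,85],[[0.7,-0.5,0.9],0.5,85]]'
python3 -m inch '[[[0.8,-0.5,0.9],0.5,85],[[0.8,-0.5,0.9],0,85],[[0.8,-0.5,0.9],0,85],[[0.8,-0.5,0.9],0,85],[[0,0,1],0,85],[[0,0,0.6],0,85],[[0,0,0],0,85],[[0,0,0],0,85]]'
python3 - <<'E'
from w import *
for t,d in (("tree_large",15),("tree_small",15)):
    x,y,a=P["pad"+t[4:]];P[t]=[x-.015*np.cos(a),y-.015*np.sin(a),a]
look(["tree_large","tree_small"],"w9",{"tree_large":.006,"tree_small":.006})
E
```

```text
t: 29.82
ee_pos: [0.4485, -0.1504, 0.1289]
tcp_rot: [-3.134, -0.002, 1.511]
contact_force: [0.4, -0.5, -0.5]
grip_width: 0.992
finger_force: 0.0
t: 30.48
ee_pos: [0.55, -0.2136, 0.2862]
tcp_rot: [3.139, 0.001, 1.547]
contact_force: [0.2, -0.5, -0.8]
grip_width: 0.996
finger_force: 0.0
tree_large p 0.9 pose [ 0.4311 -0.1406  1.4657] iou 0.93 was [ 0.4327 -0.1403  1.467 ] 
tree_small p 0.64 pose [ 0.6971 -0.1195  1.7442] iou 0.921 was [ 0.6944 -0.1197  1.7278] 
tcp [ 0.55   -0.2136  0.2862] [3.1394e+00 7.0000e-04 1.5471e+00] 30.4833
```

View pics/w9.png

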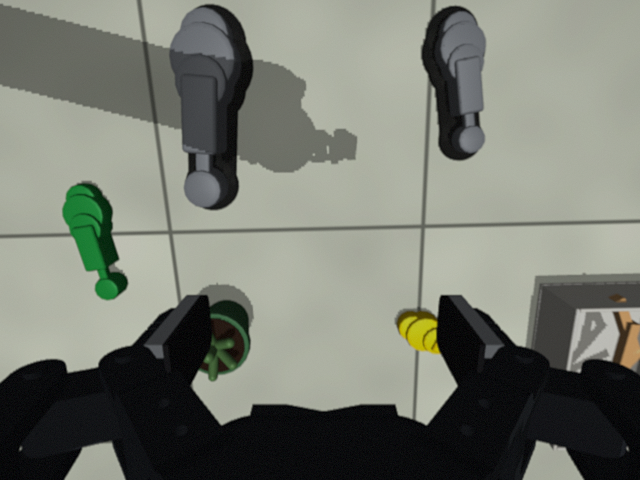

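```bash
python3 -m inch '[[[1,0,0],0.4,85],[[1,0,0],0.4,85],[[1,0,0],0.4,85],[[1,0.2,0],0.4,85],[[1,0.3,0],0.4,85],[[0,0,0],0,85],[[0,0,0],0,85]]'
python3 - <<'E'
from w import *
im=look(["tree_small"],None,{"tree_small":.006})
m=cams.camera_model("wrist");x,y=proj(np.array([[.692,-.105,.006]]),m)[0].astype(int);print(x,y)
v=im.copy()
c=v[max(0,y-90):y+90,max(0,x-90):x+90,::-1];cv2.imwrite("pics/c9.png",cv2.resize(c,None,fx=3,fy=3))
# pad: dark pixels incl. tree footprint -> whole union fit
g=cv2.cvtColor(im,cv2.COLOR_RGB2HSV);k=(g[:,:,2]<55).astype(np.uint8);k[:max(0,y-95)]=0;k[y+95:]=0;k[:,:max(0,x-60)]=0;k[:,x+60:]=0
r=regions_of("tree_small","wrist")
for q in r:
    ys,xs=np.nonzero(q["pixels"])
    if np.hypot(xs.mean()-x,ys.mean()-y)<60:k|=q["pixels"].astype(np.uint8);break
import fit as _f
from fit import M
sz=M["tree_small"];pd=M["pad_small"]
# joint model: pad union tree, tree fixed at fitted pose offset in pad frame ~ (-15,-2)
M["u"]=pd+[(p+np.array([-15,0]),a+6,b+6) for p,a,b in sz]
kk=k.astype(bool);p,i=fit("u",[(kk,m)],p0=P["pad_small"]);print("union fit",p,i)
E
```

```text
t: 31.22
ee_pos: [0.6993, -0.1959, 0.2816]
tcp_rot: [-3.137, -0.004, 1.71]
contact_force: [-0.3, 1.2, 0.1]
grip_width: 0.992
finger_force: 0.0
tree_small p 0.81 pose [ 0.696  -0.1199  1.731 ] iou 0.962 was [ 0.6944 -0.1197  1.7278] 
tcp [ 0.6993 -0.1959  0.2816] [-3.1373 -0.0037  1.7105] 31.2167
331 106
union fit [ 0.69067436 -0.10846635  1.72403082] 0.969734633114745
```

View pics/c9.png

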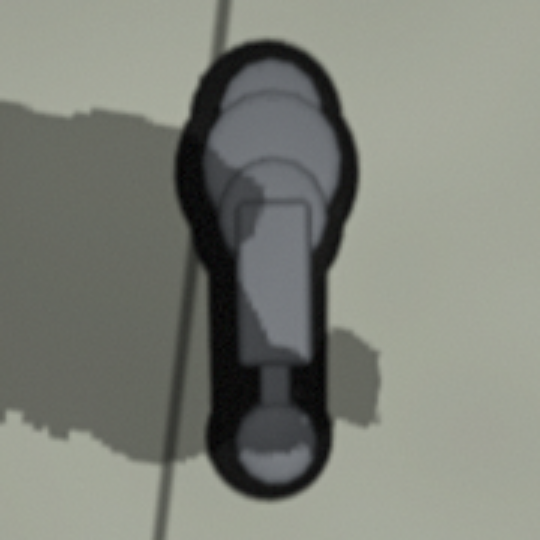

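```bash
python3 -c "
from station import order;print(order.finish_job())"
```

```text
the job is handed in; nothing more can be done
None
```

The job is handed in: the brush, horn, large shoe tree and small shoe tree each lie flat on their own pads, toes and blade the right way round. From the camera fits, the brush is about 1 mm off centre and the two trees about 2 mm; the horn's last view was cut off at the blade end, so its fit (about 3 mm off along its length) is less certain. The pot, the tin and the look-alikes were not touched, and the robot's clock stood at about 31 s.

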